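Park the wheeled desk caddy against its buffer

TASK

Take the little grey castored caddy by its push bar and roll it forward, without lifting it, until all four castors trail straight before it enters the parking bay. Then steer it in between the two guide rails and push it gently but firmly home until the sprung buffer clearly gives, holding it there a moment without ramming buffer or rails. Let go and leave it straight in the bay, castors still trailing and still resting against the buffer, the jar upright in its tray and the other things on the desk undisturbed.

Things in the scene. Friction and masses are not known exactly. Their poses are not given: they have to be found in the camera images.
- caddy: grey open tray 150 x 100 mm on four swivel castors (22 mm wheels, 12 mm trail), about 0.8 kg, rolling drag about 3 N. Origin: on the desk under the tray's centre; x forward (tray front at x = +75 mm), y left, z up. Swivels at x = +/-52, y = +/-34 mm. Tray floor 34 mm, rim 70 mm up. Castors start turned away from straight
- caddy_bar (a point): middle of the caddy's push bar: round, 12 mm thick, 88 mm long along the caddy's y, 115 mm above the desk, 90 mm behind the caddy's origin; free on all sides between its two end posts, which stand at y = +/-44 mm
- castor_fl_axle (a point): wheel centre of the front left swivel castor, 11 mm above the desk; its x axis points from the wheel to the swivel, so the castor trails straight when this x axis agrees with the caddy's x axis
- castor_fr_axle (a point): wheel centre of the front right swivel castor, 11 mm above the desk; its x axis points from the wheel to the swivel, so the castor trails straight when this x axis agrees with the caddy's x axis
- castor_rl_axle (a point): wheel centre of the rear left swivel castor, 11 mm above the desk; its x axis points from the wheel to the swivel, so the castor trails straight when this x axis agrees with the caddy's x axis
- castor_rr_axle (a point): wheel centre of the rear right swivel castor, 11 mm above the desk; its x axis points from the wheel to the swivel, so the castor trails straight when this x axis agrees with the caddy's x axis
- bay: parking bay fixed on the desk: two aluminium guide rails 24 mm high and 180 mm long, 116 mm apart inside, with a flared mouth 40 mm long in front. Origin: on the desk in the middle of the mouth, where the straight rails begin; x points into the bay, z up
- bumper: buffer bracket at the bay's far end; origin and axes as the bay's. Its stem carries a round rubber pad (32 mm wide, centre 52 mm up) facing the mouth. The stem is clamped anew each time: the pad's face lies 87 to 153 mm inside the mouth (x), not measured, to be felt for. Pad sprung 4 N/mm, 8 mm travel; meets the tray's front wall. 5 N on the pad is firm enough, over 14 N is ramming
- jar_center (a point): centre of the round jar (64 mm across, 40 mm high) that stands loose in the caddy's tray; z up
- stapler_1: stapler 34 x 118 x 47 mm lying loose on the far side of the caddy's way, origin under its centre; leave it alone
- glue: glue stick 27 mm across, 92 mm high, standing loose on the robot's side of the bay, origin under its centre; leave it alone
- inkpad: flat ink pad 54 x 84 x 17 mm lying loose beyond the buffer, origin under its centre; leave it alone
Things that resemble listed ones, but are neither listed nor needed, are in the scene too. What is shaped like the part that bears jar_center but pink is not meant.

How it is judged:
By the outcome, as a careful person would: the job done as asked, in the order asked, and still so for the second after the job is handed in, with the robot touching nothing.
It also fails if it takes over 54 s, if anything falls off the work surface, if the arm or the gripper's body presses on something with over 40 N, if the wrist force passes 120 N, or if a joint passes its speed limit or range.

ROBOT

A 6-joint arm with a two-finger parallel gripper is mounted at the origin on a cart in front of the work surface, level with it; the furniture and walls round the work are solid. World frame = base frame: x ahead of the robot, y to its left, z up, the work surface at z = 0. Lengths are in m, angles in degrees, forces in N, time in s.
With the tool pointing down it reaches from about 0.4 to 0.825 m from the base axis. Payload 7 kg.
Tool frame: the origin (TCP) lies at the very end of the fingers, on their centre line; the grasp point (between the pads) lies 19 mm behind it; y points along the fingers, x is the direction in which the jaws open and shut, and the axes are right-handed (so a half turn about y gives the same grasp; the last joint's range is limited). The gripper opens to 88 mm and grips with 3 to 60 N. Pads are 19 mm wide; open, the fingers measure 130 mm over their backs; the gripper's body (78 mm by 193 mm) begins 47 mm behind the grasp point.
Start: joints at [-55.686, 20.546, 0.682, 0, -70.136, -16.507], TCP at [0.206, -0.643, 0.227] pointing down, gripper open.
Joint ranges: [-176.03, 176.03], [-82.01, 121.73], [-58.28, 71.71], [-173.87, 95.51], [-174.79, -0.11], [-173.66, 173.66]. Speed limits (degrees/s): [136.94, 136.94, 172.46, 180, 180, 180].

INTERFACE

Orientations are given as [roll, pitch, yaw] about the fixed x, y, z axes, in that order (R = Rz(yaw) Ry(pitch) Rx(roll)).
In Python, from plant import ctrl gives the robot as it stands.
- The arm moves only by the shell command python3 -m crank 'ROWS'. ROWS is JSON, a list that holds one entry, the list of rows, each a list of 5 numbers: the closure, from -1 (fully open) to 1 (shut), then the shift along the tool's x, y, z in mm, then the turn about the tool's y in rad. In form: [[[claw, x, y, z, turn], ...]]. A call has 1 to 12 rows; each row is the pose to reach, as a shift and turn from the pose commanded when the call began, along the tool's axes at that moment; what a row does not reach only later rows make up. A row lasts 1/8 s, in which the tool goes at most 62.5 mm and 10.7 degrees, less where a joint would pass 70% of its speed; a pose out of reach is approached as far as the arm can. A call with a gripper value outside its range is refused whole. The fingers move at their own pace and stop on an object; the grip force is fixed at half the most. Time passes only in rows, so rows that repeat a pose let the fingers close. It gives the time, the measured TCP pose, the force and the opening at its end, in the units of the state.
- ctrl.get_obs(): the state, without advancing time (a new reading comes with each control period).
- ctrl.snapshot(name): name is "side" or "top" or "wrist"; returns the picture (480x640x3 uint8, red, green, blue); there is no depth.
- ctrl.camera_model(name): a dict with "fx", "fy", "cx", "cy" (pixels), "origin" and "orientation" of the camera in the world; the wrist camera has in their place "hand_eye" (4x4, takes a point from camera to tool coordinates, whose origin is the TCP and whose axes are the tool frame's). Camera axes: x right, y down, z forward; pixel columns grow to the right and rows downward; lengths in m; the calibration is good to about 2 mm. The wrist camera is an equidistant fisheye: a pixel r from the principal point sees the ray r / f radians off the axis. A picture is of the moment at which its call begins: read the wrist's pose just before it. camera_model takes no time and is no camera call.
- ctrl.close_job(): hands the job in, once; it reports no verdict.
Trained networks look in the newest picture that a camera, given by its name, has taken for a name from the list of things; names that differ only in an ending like _2 or _b are one class to them, and where a whole thing is asked for, a point or a joint stands for the part that bears it (a point fixed in the world has none). Each returns a list of dicts, best first, with "confidence" (0 to 1); they miss things now and then, are a little off and sometimes report something else, mostly with a low value. They report only what shows in the picture. A call takes as long as a camera call. They do not tell look-alikes from the thing itself.
- ctrl.find_in(camera, name): "extent" ([left, top, width, height] in pixels, round what is visible of it).
The state is a dict: "clock": time; "joint_pos": joint angles; "qvel": joint speeds; "tau": joint torques, N m; "tool_pos": TCP position; "orientation": TCP orientation; "force": force on the tool from outside, world axes, zero at the start; "moment": the same for the moment, N m; "opening": finger opening in m.
Only numpy, scipy, OpenCV 4.12 (cv2) and the standard library are available. Lean on these libraries where they do the work, as an engineer would, in place of code of your own. Each camera call takes 0.05 s, during which the arm holds its last target.

## Working session

There is one attempt and no reset: what is moved stays moved. The work goes in short steps, Python scripts to look and compute and a shell command to move; the robot and the scene stay as the last step left them, time stands still between calls to the robot, and variables do not carry over. Pictures are saved under pics/ and viewed, and the job is handed in when it is done.

```bash
ls; mkdir -p pics
python3 - <<'E'
from plant import ctrl
import cv2
o=ctrl.get_obs(); print(o)
for n in ("side","top","wrist"):
    print(n,ctrl.camera_model(n))
    im=ctrl.snapshot(n); cv2.imwrite(f"pics/{n}0.png",im[:,:,::-1])
E
```

```text
pics
{'clock': 0.0, 'joint_pos': array([-5.56872890e+01,  2.05908039e+01,  6.33902365e-01, -2.07534242e-02,
       -7.01372271e+01, -1.65062298e+01]), 'qvel': array([ 0.07309962, -0.04840109,  0.00592848,  0.02781849,  0.02796064,
       -0.0097377 ]), 'tau': array([ 9.44304229e-04, -5.82711160e+01,  2.93062592e+01,  6.99709520e+00,
        6.88963104e-03, -1.85733165e-04]), 'tool_pos': array([ 0.20623181, -0.64219831,  0.22562881]), 'orientation': array([-8.99919591e+01, -9.57930694e-02,  1.07799407e+02]), 'force': array([-0.21920396,  0.18271374, -0.3266651 ]), 'moment': array([ 0.02524059,  0.01806422, -0.00722287]), 'opening': 0.08753748939092514}
side {'fx': 469.96532924878187, 'fy': 469.96532924878187, 'cx': 315.17116010981374, 'cy': 233.28574204466307, 'origin': array([-0.4618208 ,  0.18403721,  0.79755805]), 'orientation': array([-125.04444428,    1.21774539, -104.835865  ])}
top {'fx': 513.3800654938186, 'fy': 513.3800654938186, 'cx': 310.26619709043314, 'cy': 246.34494618172081, 'origin': array([ 0.30496234, -0.07909667,  1.29224848]), 'orientation': array([-169.36766522,   -0.63976342,  -89.02523868])}
wrist {'fx': 371.64829954431775, 'fy': 371.64829954431775, 'cx': 324.94768289570186, 'cy': 234.94659772058225, 'hand_eye': array([[ 9.99999132e-01,  9.46826694e-04, -9.15784818e-04,
         2.71707650e-05],
       [ 1.14484805e-03, -2.80857941e-01,  9.59748668e-01,
        -1.57518266e-01],
       [ 6.51510221e-04, -9.59748884e-01, -2.80858781e-01,
         7.54641894e-02],
       [ 0.00000000e+00,  0.00000000e+00,  0.00000000e+00,
         1.00000000e+00]])}
```

View pics/top0.png

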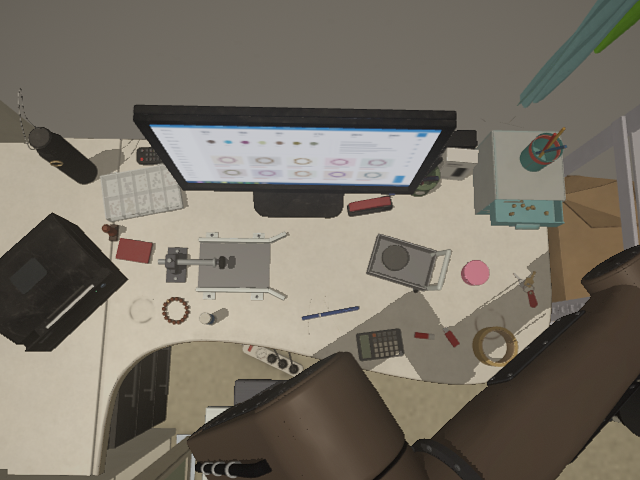

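View pics/side0.png

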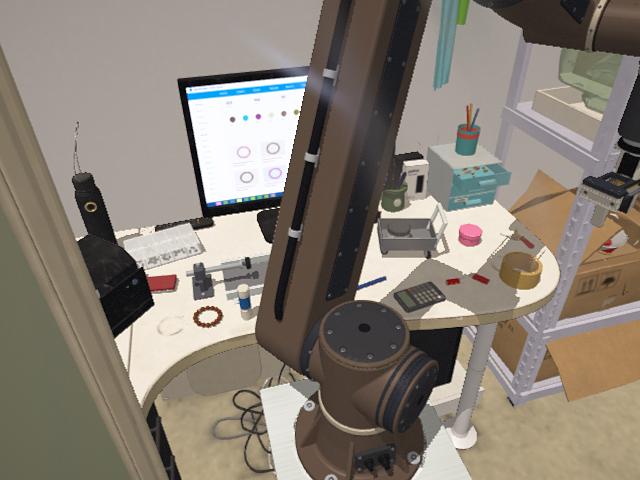

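View pics/wrist0.png

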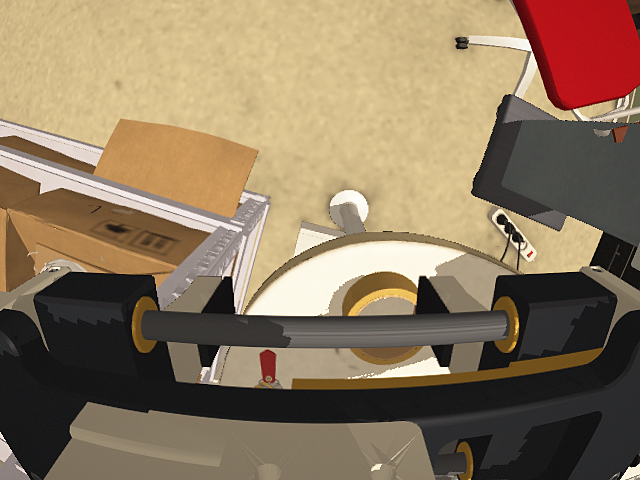

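```bash
cat > h.py <<'E'
import numpy as np, cv2
from scipy.spatial.transform import Rotation as R
from plant import ctrl
def cam(n):
    c=ctrl.camera_model(n); return c,R.from_euler('xyz',c['orientation'],degrees=True).as_matrix(),np.array(c['origin'])
def unp(n,u,v,z):
    c,M,o=cam(n); d=M@np.array([(u-c['cx'])/c['fx'],(v-c['cy'])/c['fy'],1.]); return o+d*(z-o[2])/d[2]
def prj(n,P):
    c,M,o=cam(n); p=(np.atleast_2d(P)-o)@M; return np.c_[c['fx']*p[:,0]/p[:,2]+c['cx'],c['fy']*p[:,1]/p[:,2]+c['cy']]
def crop(im,x,y,w,h,s,name):
    cv2.imwrite(name,cv2.resize(im[y:y+h,x:x+w],None,fx=s,fy=s,interpolation=cv2.INTER_CUBIC))
E
python3 - <<'E'
from h import *
t=cv2.imread('pics/top0.png'); s=cv2.imread('pics/side0.png')
crop(t,355,220,150,100,5,'pics/c1.png'); crop(t,150,215,150,100,5,'pics/c2.png'); crop(s,360,180,140,105,5,'pics/c3.png')
for n in ('caddy','caddy_bar','bay','bumper','jar_center','castor_fl_axle','stapler_1','glue','inkpad'):
    print(n,[(np.round(d['extent'],0).tolist(),round(d['confidence'],2)) for d in ctrl.find_in('top',n)][:3])
E
```

```text
caddy [([367.0, 235.0, 86.0, 59.0], 0.84)]
caddy_bar [([196.0, 230.0, 92.0, 72.0], 0.72), ([366.0, 234.0, 84.0, 59.0], 0.68)]
bay [([196.0, 227.0, 91.0, 76.0], 0.96)]
bumper [([158.0, 247.0, 67.0, 36.0], 0.95)]
jar_center [([460.0, 260.0, 29.0, 29.0], 0.85), ([378.0, 245.0, 29.0, 27.0], 0.67)]
castor_fl_axle []
stapler_1 [([345.0, 198.0, 46.0, 20.0], 0.91)]
glue [([200.0, 316.0, 18.0, 9.0], 0.68)]
inkpad [([117.0, 240.0, 34.0, 24.0], 0.65)]
```

View pics/c1.png

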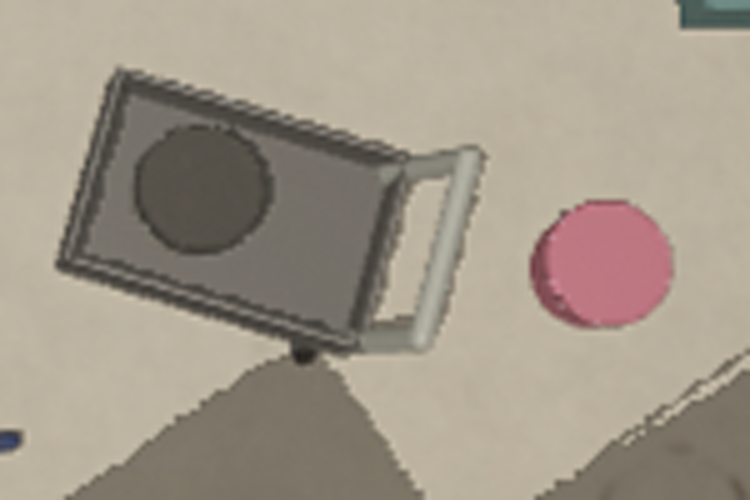

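View pics/c2.png

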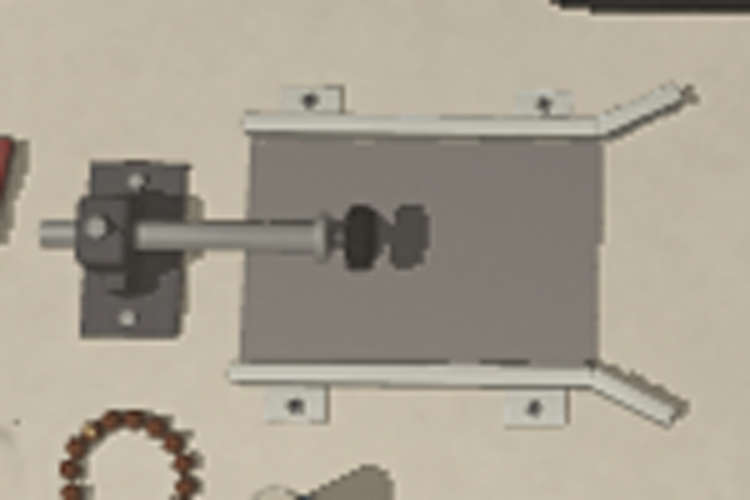

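View pics/c3.png

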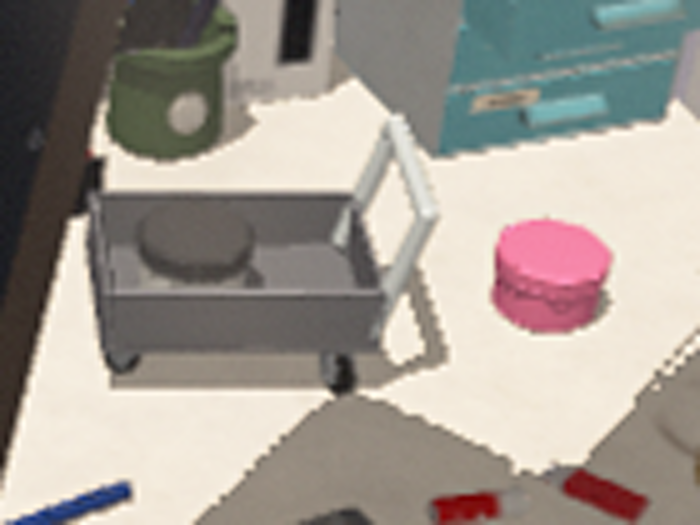

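Run:
```python
from h import *
def pts(c,o,z): return np.array([unp('top',a/5+o[0],b/5+o[1],z) for a,b in c])
rim=pts([(60,266),(120,69),(408,157),(355,351)],(355,220),.07)  # FL FR RR RL
bar=pts([(468,150),(424,347)],(355,220),.115)
print(rim.round(4),bar.round(4))
c=rim.mean(0)[:2]
M=np.array([[.075,.05],[.075,-.05],[-.075,-.05],[-.075,.05]]); Q=rim[:,:2]-c
th=np.arctan2((M[:,0]*Q[:,1]-M[:,1]*Q[:,0]).sum(),(M*Q).sum())
print('caddy',c,np.degrees(th),'bar pred',c+(-.09)*np.array([np.cos(th),np.sin(th)]),bar.mean(0))
r=pts([(250,135),(600,135),(235,363),(595,363)],(150,215),.024)
print('rails',r.round(4))
f=pts([(603,137),(597,362),(250,137),(240,362)],(150,215),.0); print('plate',f.round(4))
pad=pts([(380,237)],(150,215),.052); print('pad',pad)
fl=pts([(690,92),(680,408)],(150,215),.024); print('flare',fl)
for n in ('castor_fl_axle','castor_fr_axle','castor_rl_axle','castor_rr_axle'):
  print(n,ctrl.find_in('side',n)[:2])
```

```text
[[ 0.4716 -0.2262  0.07  ]
 [ 0.5689 -0.2558  0.07  ]
 [ 0.528  -0.3954  0.07  ]
 [ 0.4333 -0.3673  0.07  ]] [[ 0.5237 -0.4119  0.115 ]
 [ 0.431  -0.3886  0.115 ]]
caddy [ 0.50045655 -0.31116212] 73.92739208958871 bar pred [ 0.47553957 -0.39764417] [ 0.47731505 -0.40024618  0.115     ]
rails [[0.5491 0.1879 0.024 ]
 [0.5525 0.0123 0.024 ]
 [0.4342 0.1888 0.024 ]
 [0.4375 0.0111 0.024 ]]
plate [[ 0.5561  0.0124 -0.    ]
 [ 0.4405  0.0118  0.    ]
 [ 0.5527  0.1929  0.    ]
 [ 0.4372  0.1914  0.    ]]
pad [[0.49423957 0.11586849 0.052     ]]
flare [[ 0.57544101 -0.03243795  0.024     ]
 [ 0.41599815 -0.03149329  0.024     ]]
castor_fl_axle []
castor_fr_axle [{'extent': [241.6, 283.3, 11.3, 32.1], 'confidence': 0.54}, {'extent': [380.3, 212.0, -0.3, 7.7], 'confidence': 0.33}]
castor_rl_axle []
castor_rr_axle []
```

One caddy stands at (405,262). Two things resemble the jar: a dark one in its tray at (392,258) and a pink one on the desk at (475,272). The pink one is the look-alike, and the enlarged crop confirms the dark one is the jar. The bay mouth is near column 270 and the pad near (226,262). Next I work out the approach to the bar.

```bash
cat >> h.py <<'E'
def togo(P,yaw):
    o=ctrl.get_obs(); T=R.from_euler('xyz',o['orientation'],degrees=True).as_matrix()
    d=T.T@(np.array(P)-o['tool_pos'])*1e3
    y=o['orientation'][2]; print('shift mm',d.round(1),'turn rad',round(float(np.radians((y-yaw+180)%360-180)),4),'t',o['clock'])
E
python3 -c "
from h import *
togo([.476,-.399,.19],73.9)
print(unp('top',492,222,.15))"
```

```text
shift mm [ 149.5   36.6 -331.2] turn rad 0.5918 t 0.8
[ 0.58436499 -0.50401186  0.15      ]
```

```bash
python3 -m crank '[[[-1,15,0,-33,0.06],[-1,32,4,-72,0.13],[-1,50,8,-112,0.2],[-1,68,12,-152,0.28],[-1,86,18,-192,0.36],[-1,104,24,-232,0.44],[-1,122,30,-272,0.5],[-1,138,34,-308,0.56],[-1,149,36,-331,0.592],[-1,149.5,36.6,-331.2,0.592]]]'
python3 - <<'E'
from h import *
o=ctrl.get_obs(); print(o['tool_pos'],o['orientation'])
for n in ('wrist','top'):
    im=ctrl.snapshot(n)[:,:,::-1]; cv2.imwrite(f'pics/{n}1.png',im)
E
```

```text
clock: 2.05
tool_pos: [0.4772, -0.3978, 0.1898]
orientation: [-90.0, -0.0, 74.0]
force: [-0.9, -0.5, 0.6]
opening: 0.0878
[ 0.47719486 -0.39784438  0.1897699 ] [-8.99946683e+01 -3.73990651e-03  7.40153676e+01]
```

View pics/wrist1.png

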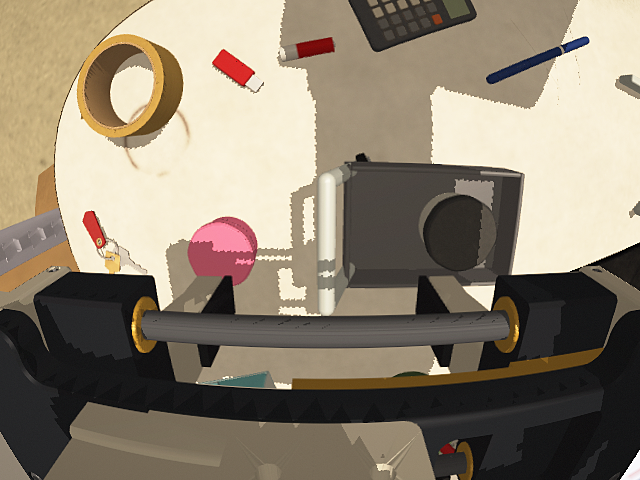

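View pics/top1.png

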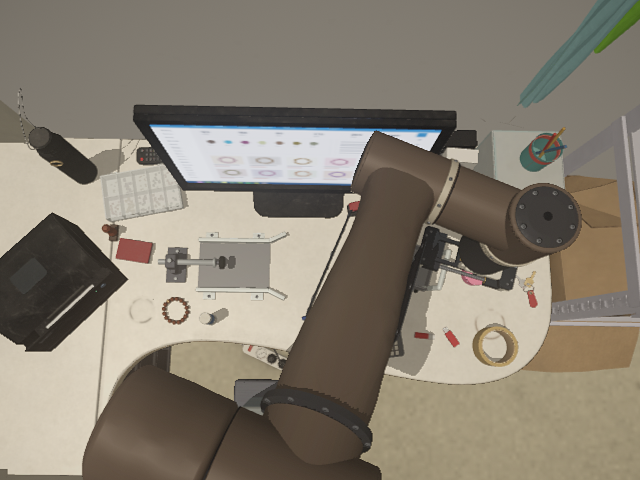

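The wrist view shows the bar from (328,176) to (327,310), between the jaws. I'll measure its position from that.

```bash
cat >> h.py <<'E'
def wun(u,v,z,pos,ori):
    c=ctrl.camera_model('wrist'); H=np.array(c['hand_eye']); a=np.array([u-c['cx'],v-c['cy']])/c['fx']; r=np.hypot(*a)
    d=np.r_[a/r*np.sin(r),np.cos(r)]; T=R.from_euler('xyz',ori,degrees=True).as_matrix()
    o=T@H[:3,3]+pos; d=T@H[:3,:3]@d; return o+d*(z-o[2])/d[2]
def wprj(P,pos,ori):
    c=ctrl.camera_model('wrist'); H=np.array(c['hand_eye']); T=R.from_euler('xyz',ori,degrees=True).as_matrix()
    p=H[:3,:3].T@(T.T@(np.array(P)-pos)-H[:3,3]); r=np.arctan2(np.hypot(p[0],p[1]),p[2]); return np.array([c['cx'],c['cy']])+c['fx']*r*p[:2]/np.hypot(p[0],p[1])
E
python3 -c "
from h import *
o=ctrl.get_obs();p,q=o['tool_pos'],o['orientation']
a=wun(328,180,.115,p,q);b=wun(328,308,.115,p,q);print(a,b,(a+b)/2,np.degrees(np.arctan2(*(b-a)[1::-1]))+90)
for u,v in [(346,166),(523,173),(517,287)]: print(wun(u,v,.07,p,q))
togo([(a+b)[0]/2,(a+b)[1]/2,.096],74)
"
```

```text
[ 0.43472794 -0.38507705  0.115     ] [ 0.52070789 -0.40952113  0.115     ] [ 0.47771792 -0.39729909  0.115     ] 74.12956117067338
[ 0.43425354 -0.37058698  0.07      ]
[ 0.47535988 -0.22871374  0.07      ]
[ 0.57637228 -0.24733523  0.07      ]
shift mm [ 2.1 93.9 -1.3] turn rad -0.0008 t 2.15
```

```bash
python3 -m crank '[[[-1,1,25,0,0],[-1,1,60,0,0],[-1,1,85,0,0],[-1,1,94,0,0],[-1,1,94,0,0],[0.5,1,94,0,0],[1,1,94,0,0],[1,1,94,0,0],[1,1,94,0,0],[1,1,94,0,0],[1,1,94,0,0]]]'
python3 - <<'E'
from h import *
o=ctrl.get_obs(); print(o['tool_pos'],o['orientation'],o['force'],o['opening'])
im=ctrl.snapshot('wrist')[:,:,::-1]; cv2.imwrite('pics/wrist2.png',im)
E
```

```text
clock: 3.52
tool_pos: [0.4763, -0.398, 0.0959]
orientation: [-90.0, 0.0, 73.9]
force: [-0.7, -0.3, -0.0]
opening: 0.0331
[ 0.47628932 -0.39804249  0.09593146] [-8.99952013e+01  5.44449710e-04  7.38906643e+01] [-0.6714113  -0.25356112 -0.04693117] 0.03310782284354507
```

View pics/wrist2.png

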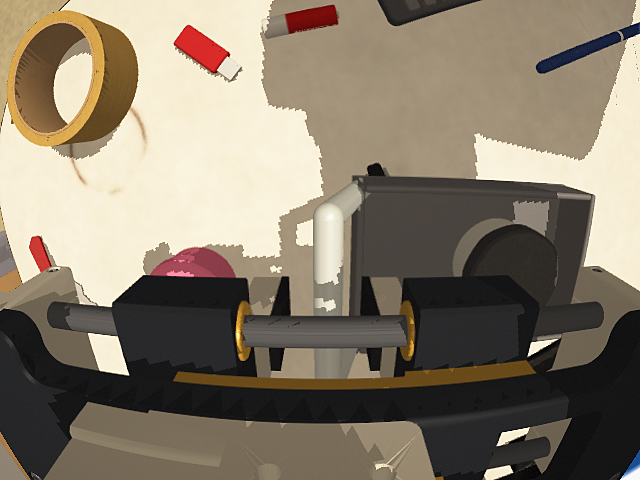

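The jaws are still closing, at 33 mm, centred on the bar. I'll give them more time.

```bash
python3 -m crank '[[[1,0,0,0,0],[1,0,0,0,0],[1,0,0,0,0],[1,0,0,0,0],[1,0,0,0,0]]]'
python3 - <<'E'
from h import *
togo([.503,-.32,.096],91.0)
E
```

```text
clock: 4.2
tool_pos: [0.4762, -0.3982, 0.096]
orientation: [-90.0, 0.0, 73.9]
force: [-0.3, -0.8, 0.9]
opening: 0.0111
shift mm [82.5 -0.  -4. ] turn rad -0.2987 t 4.2
```

```bash
python3 -m crank '[[[1,3,0,0,-0.01],[1,9,0,-0.3,-0.03],[1,16,0,-0.6,-0.055],[1,23,0,-1,-0.085],[1,30,0,-1.4,-0.115],[1,37,0,-1.8,-0.145],[1,45,0,-2.2,-0.175],[1,53,0,-2.6,-0.205],[1,61,0,-3,-0.235],[1,69,0,-3.5,-0.265],[1,76,0,-3.8,-0.288],[1,82.5,0,-4,-0.2987]]]'
python3 - <<'E'
from h import *
togo([.502,-.25,.096],91.0)
for n in ('wrist','top','side'): cv2.imwrite(f'pics/{n}3.png',ctrl.snapshot(n)[:,:,::-1])
E
```

```text
clock: 5.7
tool_pos: [0.5031, -0.3195, 0.096]
orientation: [-90.0, 0.0, 91.1]
force: [-0.4, -5.0, 1.5]
opening: 0.0109
shift mm [69.5  0.  -0.2] turn rad 0.0011 t 5.7
```

View pics/wrist3.png

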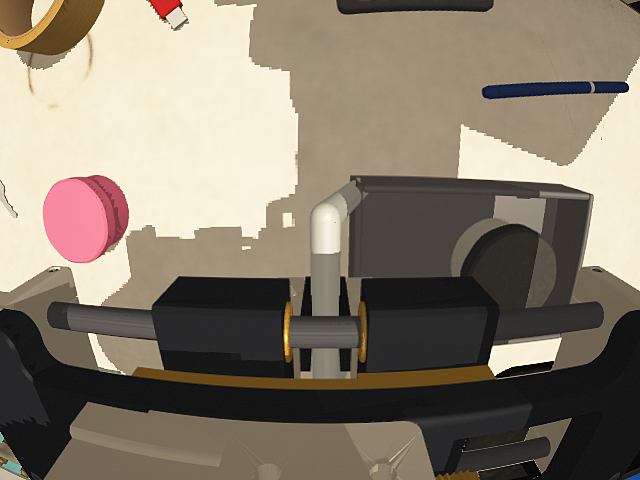

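View pics/top3.png

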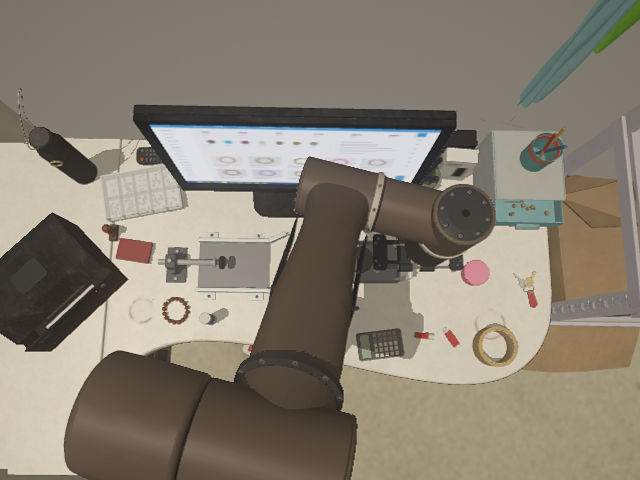

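View pics/side3.png

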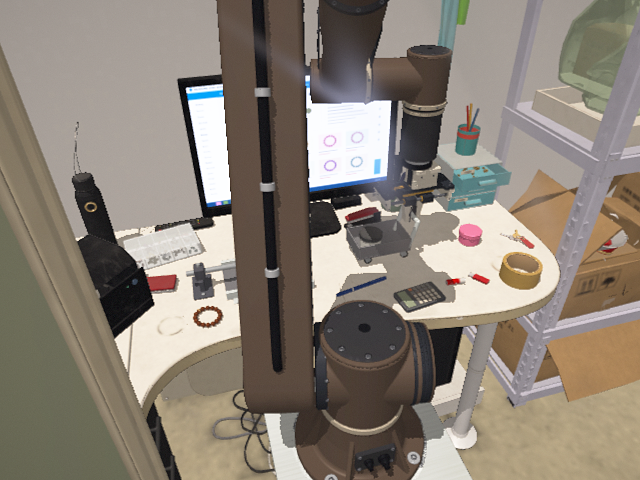

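Run:
```python
from h import *
w=cv2.imread('pics/wrist3.png'); crop(w,300,150,340,240,2,'pics/c4.png'); s=cv2.imread('pics/side3.png'); crop(s,320,190,130,95,6,'pics/c5.png')
o=ctrl.get_obs();p,q=o['tool_pos'],o['orientation']
print(wun(353,178,.07,p,q),wun(593,190,.07,p,q))
```

```text
[ 0.45150253 -0.30604996  0.07      ] [ 0.4499406  -0.15792937  0.07      ]
```

View pics/c4.png

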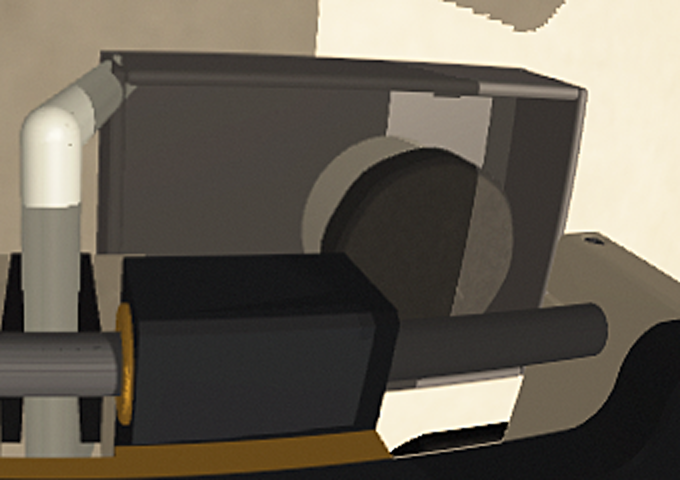

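View pics/c5.png

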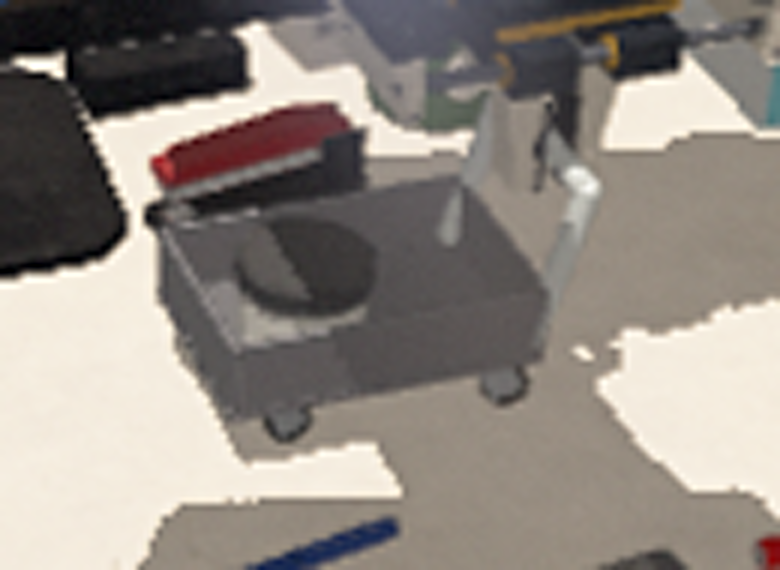

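```bash
python3 -m crank '[[[1,2,0,0,0],[1,6,0,0,0],[1,12,0,0,0],[1,18,0,0,0],[1,25,0,0,0],[1,32,0,0.2,0],[1,39,0,0.3,0],[1,46,0,0.4,0],[1,53,0,0.5,0],[1,60,0,0.6,0],[1,66,0,0.6,0],[1,70,0,0.6,0]]]'
python3 - <<'E'
from h import *
o=ctrl.get_obs();print(o['tool_pos'],o['orientation'],o['force'])
for n in ('wrist','top','side'): cv2.imwrite(f'pics/{n}4.png',ctrl.snapshot(n)[:,:,::-1])
s=cv2.imread('pics/side4.png'); crop(s,270,190,150,110,5,'pics/c6.png')
t=cv2.imread('pics/top4.png'); crop(t,150,200,300,130,2.6,'pics/c7.png')
E
```

```text
clock: 7.35
tool_pos: [0.5012, -0.2495, 0.096]
orientation: [-90.0, -0.0, 91.0]
force: [-0.3, -4.1, 2.8]
opening: 0.0109
[ 0.50119915 -0.24947129  0.09597878] [-8.99994190e+01 -4.75924049e-03  9.10146557e+01] [-0.278966   -4.10770967  2.81493283]
```

View pics/wrist4.png

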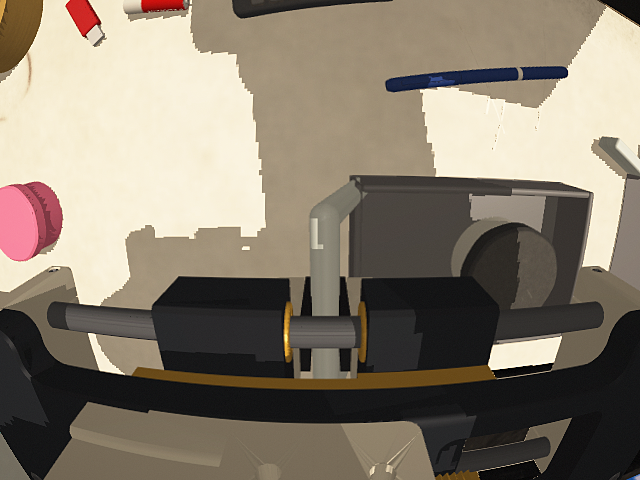

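View pics/c6.png

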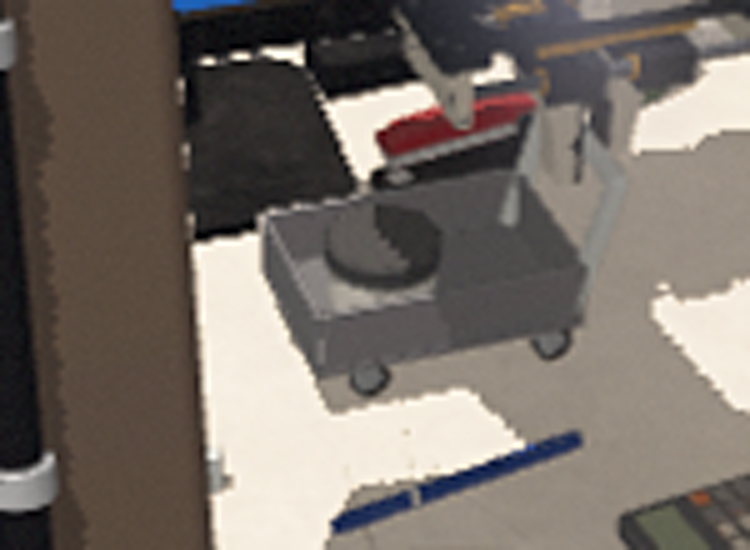

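View pics/c7.png

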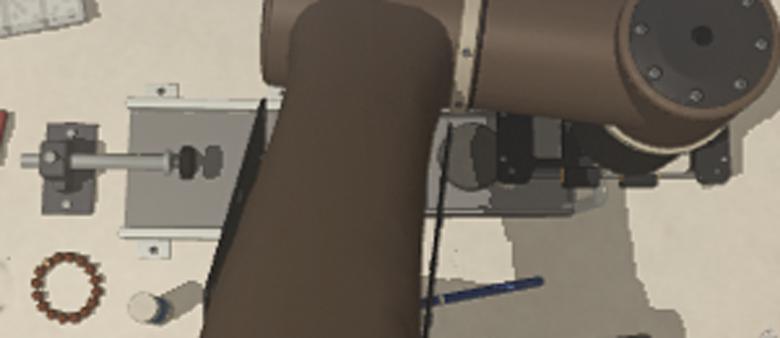

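```bash
python3 -m crank '[[[1,2,0,0,0],[1,6,0,0,0],[1,12,0,0,0],[1,19,0,0,0],[1,26,0,0,0],[1,33,0,0,0],[1,39,0,0,0],[1,42,0,0,0]]]'
python3 - <<'E'
from h import *
o=ctrl.get_obs();p,q=o['tool_pos'],o['orientation'];print(p,q,o['force'])
cv2.imwrite('pics/wrist5.png',ctrl.snapshot('wrist')[:,:,::-1])
w=cv2.imread('pics/wrist5.png'); crop(w,320,100,320,240,2.5,'pics/c8.png')
print(ctrl.find_in('wrist','castor_rl_axle')[:2],ctrl.find_in('wrist','bay')[:1])
E
```

```text
clock: 8.5
tool_pos: [0.5004, -0.2074, 0.0959]
orientation: [-90.0, -0.0, 91.0]
force: [0.2, -3.7, 3.0]
opening: 0.0113
[ 0.50041266 -0.20739038  0.0959393 ] [-8.99923721e+01 -7.96158856e-03  9.10245211e+01] [ 0.20975756 -3.66921422  2.95923341]
[{'extent': [310.0, 176.3, 284.9, 201.6], 'confidence': 0.44}] [{'extent': [545.8, 128.9, 91.9, 211.6], 'confidence': 0.69}]
```

View pics/c8.png

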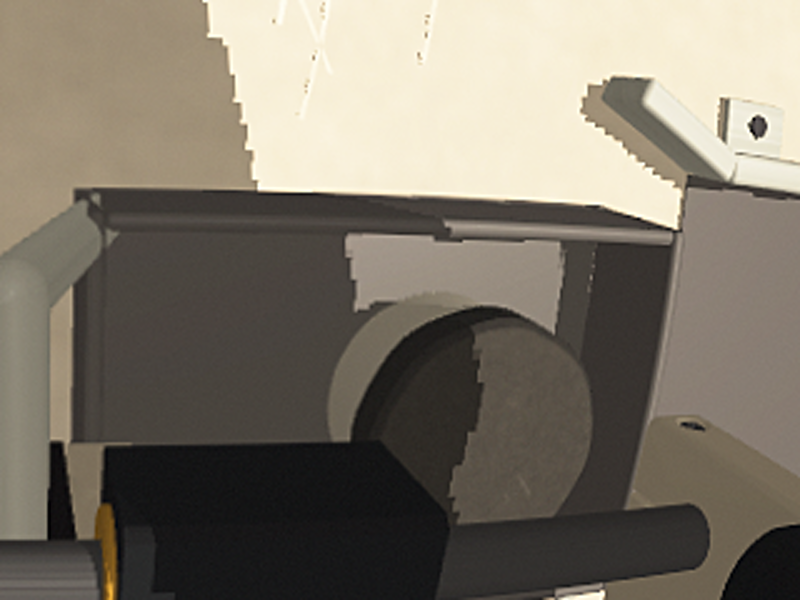

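Run:
```python
from h import *
from scipy.optimize import least_squares
o=ctrl.get_obs();p,q=o['tool_pos'],o['orientation']
w=cv2.imread('pics/wrist5.png')
def draw(c,th,b,bt):
    im=w.copy()
    def tr(x,y,z,c,t): t=np.radians(t); return [c[0]+x*np.cos(t)-y*np.sin(t),c[1]+x*np.sin(t)+y*np.cos(t),z]
    for z in (.07,.034):
        for a,e in (((.075,.05),(-.075,.05)),((.075,.05),(.075,-.05))):
            P=[wprj(tr(a[0]+(e[0]-a[0])*k/9,a[1]+(e[1]-a[1])*k/9,z,c,th),p,q) for k in range(10)]
            cv2.polylines(im,[np.round(np.array(P)).astype(int)],0,(0,0,255),1)
    for z in (.0,.024):
        P=[wprj(tr(k*.01,.058,z,b,bt),p,q) for k in range(8)]
        cv2.polylines(im,[np.round(np.array(P)).astype(int)],0,(0,255,0) if z else (255,0,0),1)
    crop(im,320,100,320,240,2.5,'pics/c9.png')
th=91.0; t=np.radians(th); c=[p[0]+.09*np.cos(t),p[1]+.09*np.sin(t)]
draw(c,th,[.4966,.012],91.05); print(c)
```

```text
[np.float64(0.4988166070498961), np.float64(-0.11737786199067675)]
```

View pics/c9.png

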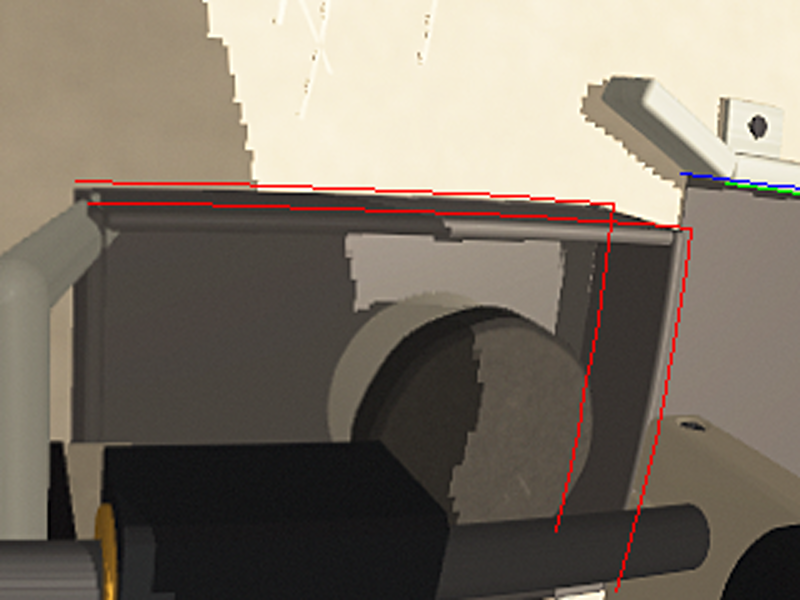

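Overlaid on this picture, the caddy and the rail show the same small camera bias of about 2 mm. Relative to each other they are aligned to within a millimetre, so I'm entering straight.

```bash
python3 -m crank '[[[1,2,0,0,0],[1,6,0,0,0],[1,11,0,0,0],[1,17,0,0,0],[1,23,0,0,0],[1,29,0,0,0],[1,35,0,0,0],[1,41,0,0,0],[1,47,0,0,0],[1,53,0,0,0],[1,58,0,0,0],[1,60,0,0,0]]]'
python3 - <<'E'
from h import *
o=ctrl.get_obs();p,q=o['tool_pos'],o['orientation'];print(p,q,o['force'],o['moment'])
for n in ('wrist','top','side'): cv2.imwrite(f'pics/{n}6.png',ctrl.snapshot(n)[:,:,::-1])
w=cv2.imread('pics/wrist6.png'); crop(w,320,100,320,240,2.5,'pics/c10.png')
w=cv2.imread('pics/top6.png'); crop(w,150,190,300,140,2.6,'pics/c11.png')
E
```

```text
clock: 10.15
tool_pos: [0.4994, -0.1475, 0.096]
orientation: [-90.0, -0.0, 91.0]
force: [0.1, -4.8, 3.4]
opening: 0.0112
[ 0.49939882 -0.14754463  0.09595013] [-8.99980123e+01 -6.82931277e-03  9.10174720e+01] [ 0.13933267 -4.79699909  3.35966613] [-1.41501568  0.03384117 -0.01497811]
```

View pics/c10.png

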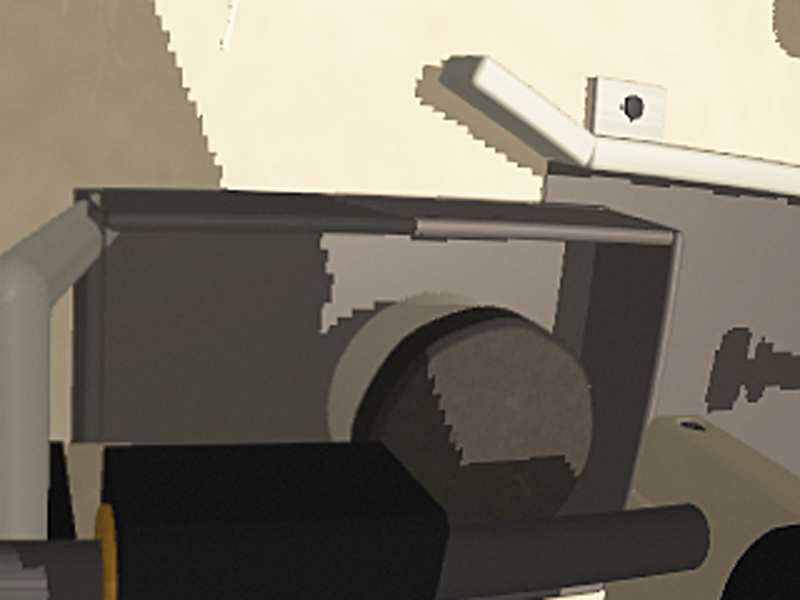

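View pics/c11.png

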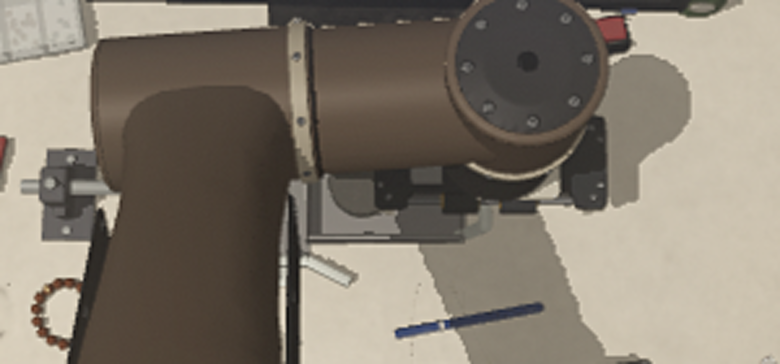

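View pics/side6.png

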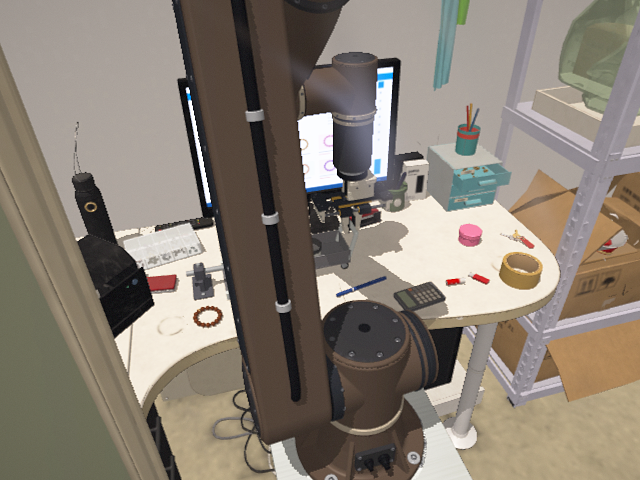

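Run:
```python
from h import *
for z in (.08,.15): print('mon bottom',z,unp('top',300,190,z))
for z in (.4,.5,.6): print('mon top',z,unp('top',300,110,z))
# front panel in side view: top right corner (399,60) bottom-left (207,212)
for z in (.35,.45,.55): print('wrist far edge',z,unp('top',352,187,z),'link far edge',unp('top',230,200,z), 'side',prj('side',[unp('top',352,187,z)]))
o=ctrl.get_obs(); print(o['joint_pos'])
```

```text
mon bottom 0.08 [ 0.67285709 -0.06119066  0.08      ]
mon bottom 0.15 [ 0.6516134  -0.06222462  0.15      ]
mon top 0.4 [ 0.73036083 -0.06271602  0.4       ]
mon top 0.5 [ 0.6826837  -0.06455191  0.5       ]
mon top 0.6 [ 0.63500657 -0.06638779  0.6       ]
wrist far edge 0.35 [ 0.59889796 -0.16437966  0.35      ] link far edge [0.56851313 0.06710701 0.35      ] side [[345.21165681 122.77714995]]
wrist far edge 0.45 [ 0.56770283 -0.15532865  0.45      ] link far edge [0.54054272 0.05159054 0.45      ] side [[346.28688104  86.84020697]]
wrist far edge 0.55 [ 0.5365077  -0.14627765  0.55      ] link far edge [0.51257231 0.03607407 0.55      ] side [[347.54258755  44.87105131]]
[ 5.12931064e+00  1.34145453e+01 -2.85497817e+01 -3.51248587e-02
 -4.80324922e+01 -9.41002611e+01]
```

```bash
python3 -m crank '[[[1,2,0,0,0],[1,7,0,0,0],[1,13,0,0,0],[1,20,0,0,0],[1,27,0,0,0],[1,34,0,0,0],[1,41,0,0,0],[1,48,0,0,0],[1,55,0,0,0],[1,61,0,0,0],[1,66,0,0,0],[1,68,0,0,0]]]'
python3 -m crank '[[[1,2,0,0,0],[1,4,0,0,0],[1,6,0,0,0],[1,8,0,0,0],[1,8,0,0,0]]]'
python3 - <<'E'
from h import *
o=ctrl.get_obs();p,q=o['tool_pos'],o['orientation'];print(p,q,o['force'],o['moment'])
cv2.imwrite('pics/wrist7.png',ctrl.snapshot('wrist')[:,:,::-1])
w=cv2.imread('pics/wrist7.png'); crop(w,320,100,320,240,2.5,'pics/c12.png')
E
```

```text
clock: 11.8
tool_pos: [0.4982, -0.0796, 0.096]
orientation: [-90.0, -0.0, 91.0]
force: [-0.6, -3.8, 3.6]
opening: 0.0109
clock: 12.42
tool_pos: [0.4981, -0.0717, 0.0959]
orientation: [-90.0, -0.0, 91.0]
force: [-0.5, -1.4, 3.0]
opening: 0.0108
[ 0.49809017 -0.0717109   0.09592353] [-9.00017903e+01 -1.37492646e-02  9.10042491e+01] [-0.54392478 -1.4426993   3.01141117] [-0.87962587  0.10680966  0.04923566]
```

View pics/c12.png

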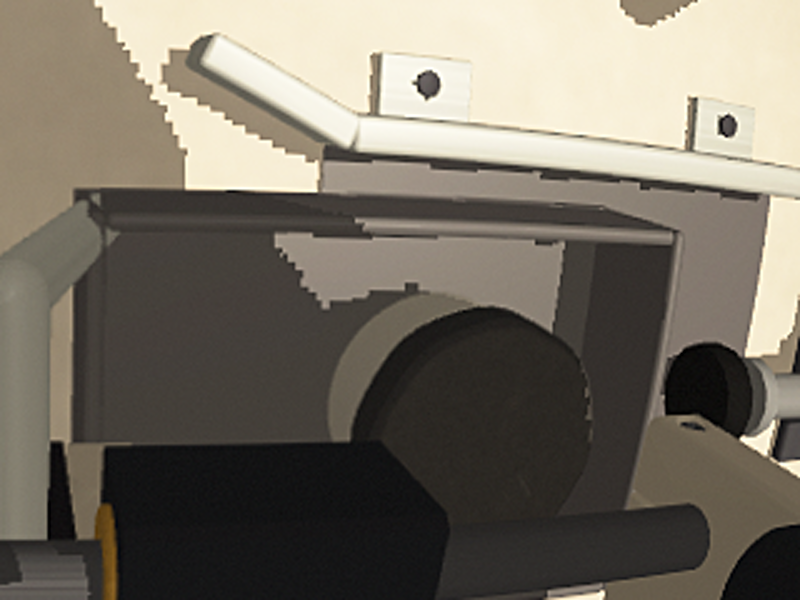

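```bash
for i in 1; do python3 -m crank '[[[1,1,0,0,0],[1,2,0,0,0],[1,3,0,0,0]]]' ; python3 -m crank '[[[1,1,0,0,0],[1,2,0,0,0]]]'; done
```

```text
clock: 12.85
tool_pos: [0.498, -0.069, 0.0959]
orientation: [-90.0, 0.0, 91.0]
force: [-0.9, -4.4, 2.3]
opening: 0.0108
clock: 13.1
tool_pos: [0.498, -0.0669, 0.096]
orientation: [-90.0, 0.0, 91.0]
force: [-0.2, -4.1, 3.2]
opening: 0.0112
```

```bash
python3 -m crank '[[[1,1,0,0,0],[1,2,0,0,0]]]'
```

```text
clock: 13.35
tool_pos: [0.4979, -0.0649, 0.0959]
orientation: [-90.0, -0.0, 91.0]
force: [-0.2, -3.8, 3.2]
opening: 0.011
```

```bash
python3 -m crank '[[[1,1,0,0,0],[1,2,0,0,0]]]'
```

```text
clock: 13.6
tool_pos: [0.4979, -0.0629, 0.096]
orientation: [-90.0, -0.0, 91.0]
force: [0.9, -4.1, 2.3]
opening: 0.0109
```

```bash
python3 -m crank '[[[1,1,0,0,0],[1,2,0,0,0]]]'
```

```text
clock: 13.85
tool_pos: [0.4979, -0.0609, 0.096]
orientation: [-90.0, 0.0, 91.0]
force: [-0.4, -2.8, 2.9]
opening: 0.011
```

```bash
python3 -m crank '[[[1,1,0,0,0],[1,1.5,0,0,0]]]'
```

```text
clock: 14.1
tool_pos: [0.4979, -0.0594, 0.096]
orientation: [-90.0, -0.0, 91.0]
force: [-1.2, -4.0, 3.2]
opening: 0.0104
```

```bash
python3 -m crank '[[[1,1,0,0,0],[1,1.5,0,0,0]]]'
```

```text
clock: 14.35
tool_pos: [0.4978, -0.0579, 0.0959]
orientation: [-90.0, -0.0, 91.0]
force: [-0.2, -2.5, 2.5]
opening: 0.0114
```

Run:
```python
from h import *
cv2.imwrite('pics/wrist8.png',ctrl.snapshot('wrist')[:,:,::-1])
w=cv2.imread('pics/wrist8.png'); crop(w,520,180,120,90,6,'pics/c13.png')
```

```text
(no output)
```

View pics/c13.png

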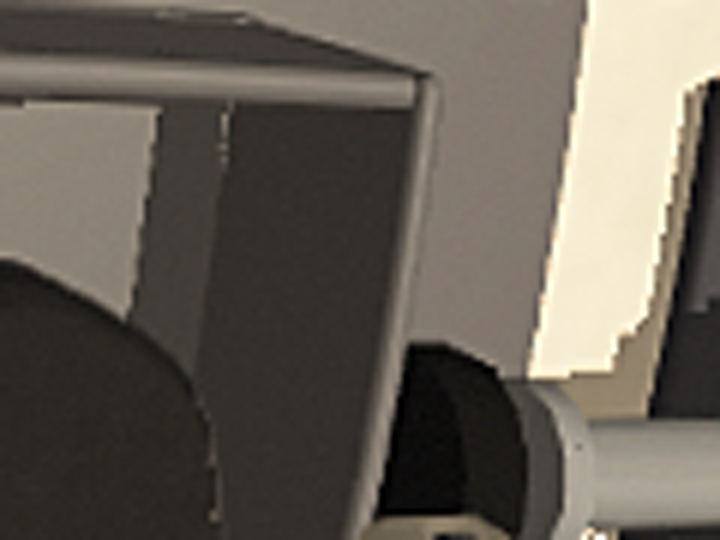

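```bash
python3 -m crank '[[[1,1,0,0,0],[1,1.5,0,0,0]]]'
```

```text
clock: 14.65
tool_pos: [0.4978, -0.0564, 0.0959]
orientation: [-90.0, -0.0, 91.0]
force: [-0.5, -4.0, 2.2]
opening: 0.011
```

```bash
python3 -m crank '[[[1,1,0,0,0],[1,1.5,0,0,0]]]'
```

```text
clock: 14.9
tool_pos: [0.4978, -0.0549, 0.096]
orientation: [-90.0, -0.0, 91.0]
force: [-1.3, -3.3, 1.4]
opening: 0.0108
```

```bash
python3 -m crank '[[[1,1,0,0,0],[1,1.5,0,0,0]]]'
```

```text
clock: 15.15
tool_pos: [0.4977, -0.0534, 0.0959]
orientation: [-90.0, -0.0, 91.0]
force: [-0.1, -3.8, 3.4]
opening: 0.0111
```

```bash
python3 -m crank '[[[1,0.8,0,0,0],[1,1.5,0,0,0]]]'
```

```text
clock: 15.4
tool_pos: [0.4978, -0.0519, 0.096]
orientation: [-90.0, -0.0, 91.0]
force: [-0.6, -3.0, 2.9]
opening: 0.011
```

```bash
python3 -m crank '[[[1,0.8,0,0,0],[1,1.5,0,0,0]]]'
```

```text
clock: 15.65
tool_pos: [0.4977, -0.0504, 0.096]
orientation: [-90.0, -0.0, 91.0]
force: [-0.3, -3.2, 3.4]
opening: 0.011
```

```bash
python3 -m crank '[[[1,0.8,0,0,0],[1,1.5,0,0,0]]]'
```

```text
clock: 15.9
tool_pos: [0.4977, -0.0489, 0.096]
orientation: [-90.0, 0.0, 91.0]
force: [-0.0, -3.6, 2.5]
opening: 0.0108
```

```bash
python3 -m crank '[[[1,0.8,0,0,0],[1,1.5,0,0,0]]]'
```

```text
clock: 16.15
tool_pos: [0.4977, -0.0474, 0.096]
orientation: [-90.0, -0.0, 91.0]
force: [0.5, -3.7, 3.0]
opening: 0.011
```

```bash
python3 - <<'E'
from h import *
cv2.imwrite('pics/wrist9.png',ctrl.snapshot('wrist')[:,:,::-1])
w=cv2.imread('pics/wrist9.png'); crop(w,520,180,120,90,6,'pics/c14.png')
E
python3 -m crank '[[[1,0.8,0,0,0],[1,1.5,0,0,0]]]'
```

```text
clock: 16.45
tool_pos: [0.4976, -0.0459, 0.096]
orientation: [-90.0, 0.0, 91.0]
force: [-1.0, -3.2, 2.8]
opening: 0.0109
```

View pics/c14.png

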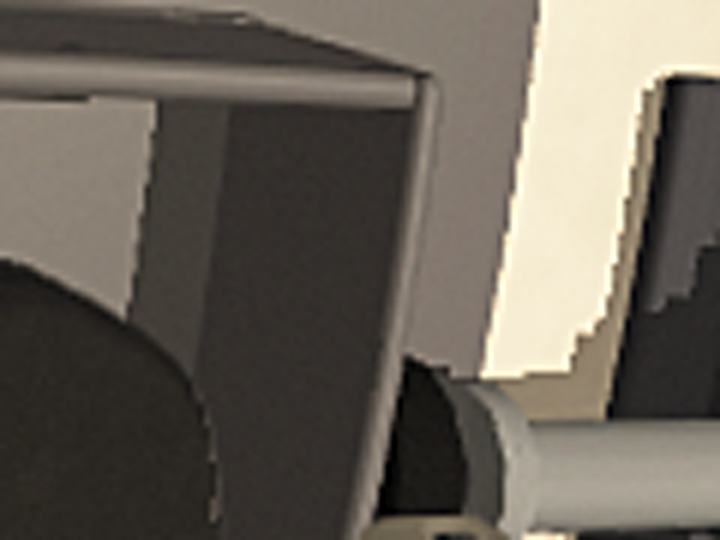

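```bash
python3 -m crank '[[[1,0.6,0,0,0],[1,1.2,0,0,0]]]'
```

```text
clock: 16.7
tool_pos: [0.4976, -0.0447, 0.096]
orientation: [-90.0, -0.0, 91.0]
force: [-0.3, -4.5, 2.6]
opening: 0.0109
```

```bash
python3 -m crank '[[[1,0.5,0,0,0],[1,1,0,0,0]]]'
```

```text
clock: 16.95
tool_pos: [0.4976, -0.0437, 0.096]
orientation: [-90.0, -0.0, 91.0]
force: [-0.0, -4.0, 2.5]
opening: 0.0113
```

```bash
python3 -m crank '[[[1,0.5,0,0,0],[1,1,0,0,0]]]'
```

```text
clock: 17.2
tool_pos: [0.4975, -0.0428, 0.096]
orientation: [-90.0, 0.0, 91.0]
force: [-0.2, -5.7, 2.9]
opening: 0.0111
```

```bash
python3 -m crank '[[[1,0.5,0,0,0],[1,0.8,0,0,0]]]'
```

```text
clock: 17.45
tool_pos: [0.4974, -0.0423, 0.096]
orientation: [-90.0, 0.0, 91.0]
force: [-0.5, -6.8, 3.6]
opening: 0.0112
```

```bash
python3 -m crank '[[[1,0.5,0,0,0],[1,0.8,0,0,0]]]'
```

```text
clock: 17.7
tool_pos: [0.4972, -0.0418, 0.096]
orientation: [-90.0, 0.1, 91.0]
force: [-0.2, -8.5, 3.9]
opening: 0.0107
```

```bash
python3 -m crank '[[[1,0.5,0,0,0],[1,0.8,0,0,0]]]'
```

```text
clock: 17.95
tool_pos: [0.4971, -0.0413, 0.096]
orientation: [-89.9, 0.1, 91.0]
force: [-0.7, -10.1, 4.4]
opening: 0.0109
```

```bash
python3 -m crank '[[[1,0.5,0,0,0],[1,0.9,0,0,0]]]'
```

```text
clock: 18.2
tool_pos: [0.4969, -0.0408, 0.096]
orientation: [-89.9, 0.1, 91.0]
force: [-0.2, -11.8, 4.4]
opening: 0.011
```

```bash
python3 -m crank '[[[1,0,0,0,0],[1,0,0,0,0],[1,0,0,0,0],[1,0,0,0,0],[1,0,0,0,0],[1,0,0,0,0],[1,0,0,0,0],[1,0,0,0,0]]]'
```

```text
clock: 19.2
tool_pos: [0.4969, -0.0408, 0.096]
orientation: [-89.9, 0.1, 91.0]
force: [-0.6, -10.6, 4.3]
opening: 0.011
```

```bash
python3 -m crank '[[[1,-0.4,0,0,0],[1,-0.8,0,0,0],[1,-1.2,0,0,0],[1,-1.2,0,0,0]]]'
```

```text
clock: 19.7
tool_pos: [0.4971, -0.0411, 0.0959]
orientation: [-89.9, 0.0, 91.0]
force: [-0.9, -5.4, 4.0]
opening: 0.0113
```

```bash
python3 -m crank '[[[1,-0.4,0,0,0],[1,-0.8,0,0,0],[1,-0.8,0,0,0]]]'
```

```text
clock: 20.08
tool_pos: [0.4974, -0.0415, 0.0959]
orientation: [-90.0, -0.0, 91.0]
force: [-1.0, -4.3, 3.2]
opening: 0.0109
```

```bash
python3 -m crank '[[[1,-0.4,0,0,0],[1,-0.8,0,0,0],[1,-0.8,0,0,0]]]'
```

```text
clock: 20.45
tool_pos: [0.4976, -0.0421, 0.0959]
orientation: [-90.0, -0.0, 91.0]
force: [-0.5, -1.0, 1.0]
opening: 0.0108
```

```bash
python3 -m crank '[[[0.6,0,0,0,0],[0.2,0,0,0,0],[-0.2,0,0,0,0],[-0.6,0,0,0,0],[-0.6,0,0,0,0],[-0.6,0,0,0,0],[-0.6,0,0,0,0],[-0.6,0,0,0,0]]]'
python3 - <<'E'
from h import *
cv2.imwrite('pics/wrist10.png',ctrl.snapshot('wrist')[:,:,::-1])
E
```

```text
clock: 21.45
tool_pos: [0.4976, -0.0423, 0.096]
orientation: [-90.0, -0.0, 91.0]
force: [-0.3, 0.2, 0.3]
opening: 0.0696
```

View pics/wrist10.png

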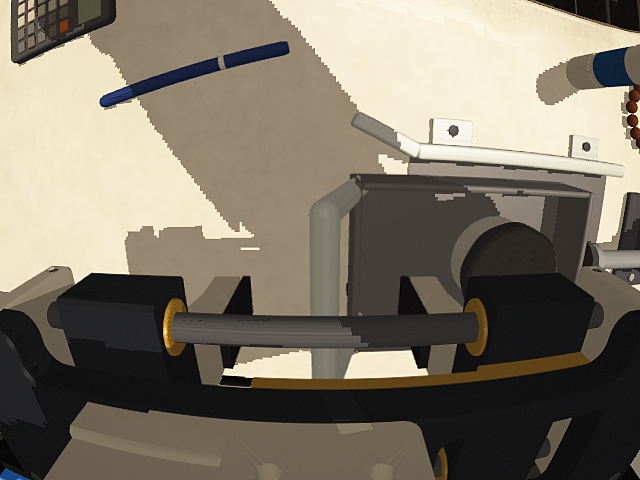

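Released: the bar stands free between jaws 70 mm apart. Next I raise straight up, then move back toward −y to clear the view.

```bash
python3 -m crank '[[[-0.6,0,-10,0,0],[-0.6,0,-30,0,0],[-0.6,0,-55,0,0],[-0.6,0,-85,0,0],[-0.6,0,-110,0,0],[-0.6,-20,-120,0,0],[-0.6,-60,-120,0,0],[-0.6,-100,-120,0,0],[-0.6,-140,-120,0,0],[-0.6,-180,-120,0,0],[-0.6,-210,-120,0,0],[-0.6,-220,-120,0,0]]]'
python3 - <<'E'
from h import *
for n in ('wrist','top','side'): cv2.imwrite(f'pics/{n}11.png',ctrl.snapshot(n)[:,:,::-1])
E
```

```text
clock: 23.0
tool_pos: [0.5012, -0.2637, 0.2164]
orientation: [-90.0, 0.0, 90.9]
force: [-0.3, 1.6, -0.1]
opening: 0.0699
```

View pics/top11.png

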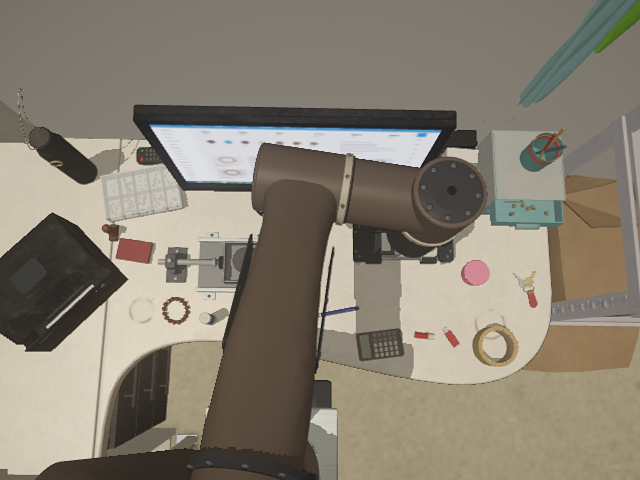

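View pics/side11.png

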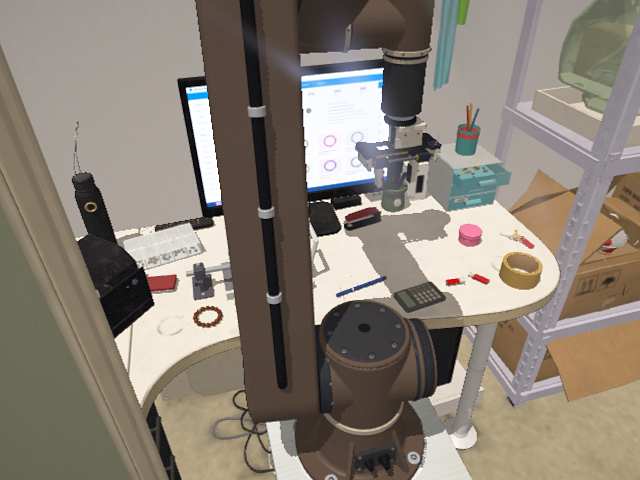

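View pics/wrist11.png

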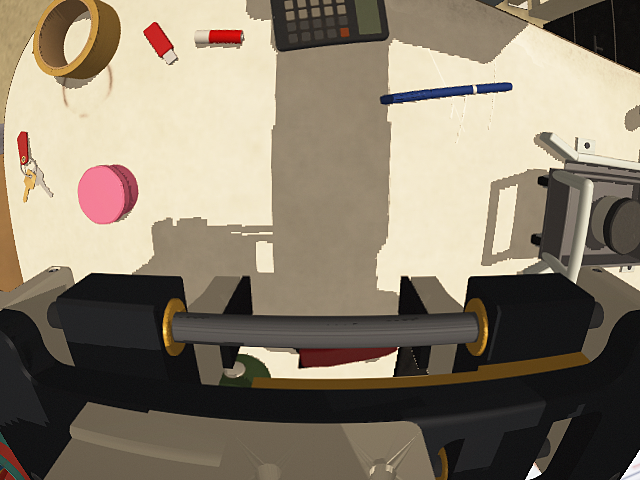

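```bash
python3 -m crank '[[[-0.6,-20,0,15,0],[-0.6,-50,0,35,0],[-0.6,-85,0,60,0],[-0.6,-120,0,85,0],[-0.6,-155,0,110,0],[-0.6,-190,0,135,0],[-0.6,-220,0,155,0],[-0.6,-250,0,170,0],[-0.6,-270,0,185,0],[-0.6,-280,0,190,0]]]'
python3 - <<'E'
from h import *
for n in ('top','side'): cv2.imwrite(f'pics/{n}12.png',ctrl.snapshot(n)[:,:,::-1])
t=cv2.imread('pics/top12.png'); crop(t,150,215,150,100,5,'pics/c15.png')
t=cv2.imread('pics/side12.png'); crop(t,170,220,170,110,4.5,'pics/c16.png')
E
```

```text
clock: 24.4
tool_pos: [0.3163, -0.5455, 0.2161]
orientation: [-90.0, -0.0, 91.0]
force: [0.0, 0.5, -0.9]
opening: 0.0701
```

View pics/c15.png

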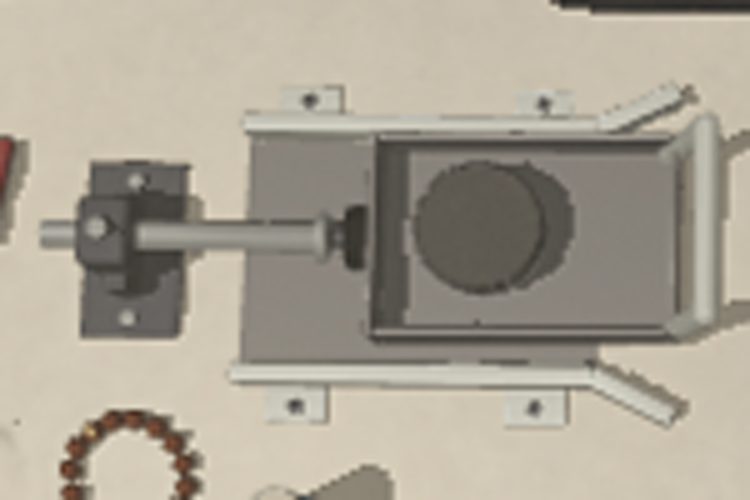

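View pics/c16.png

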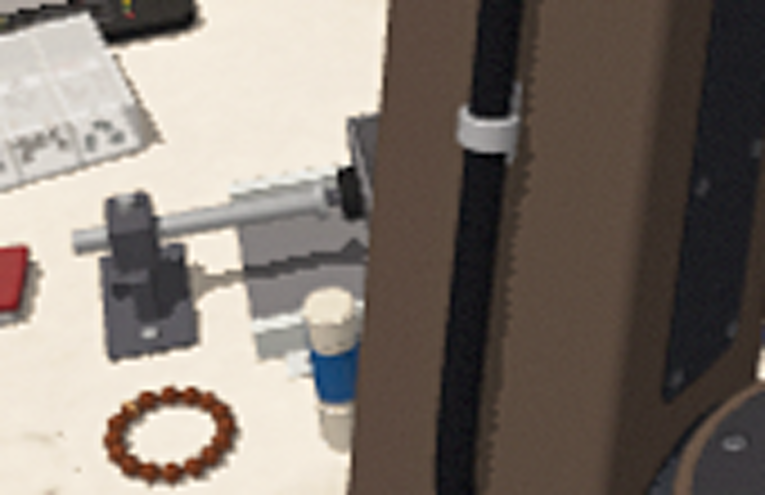

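View pics/top12.png

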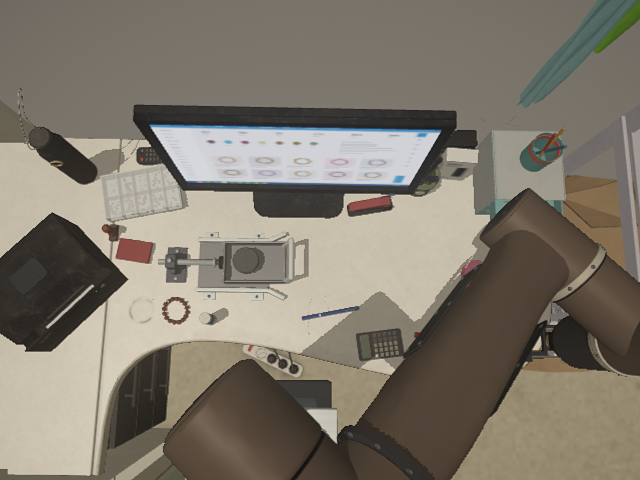

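Run:
```python
from h import *
t=cv2.imread('pics/top12.png'); crop(t,220,235,85,64,9,'pics/c17.png')
w=cv2.imread('pics/wrist11.png'); crop(w,500,120,140,105,5.5,'pics/c18.png')
```

```text
(no output)
```

View pics/c17.png

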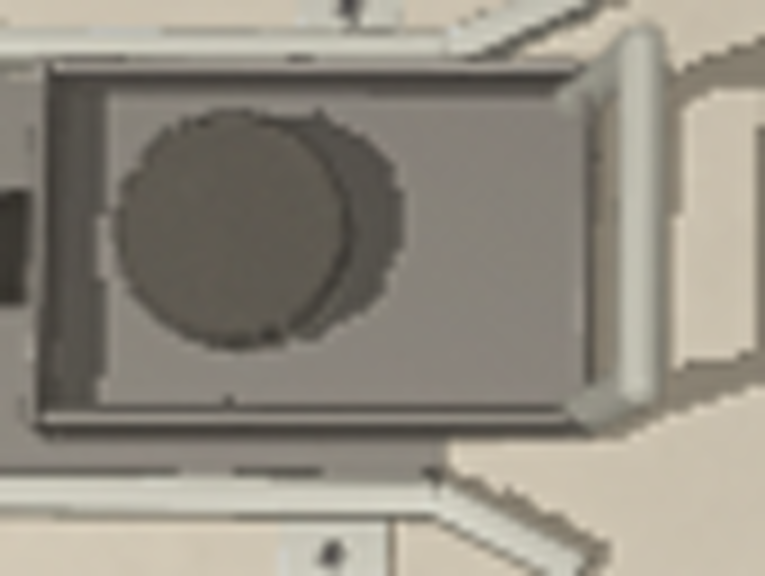

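View pics/c18.png

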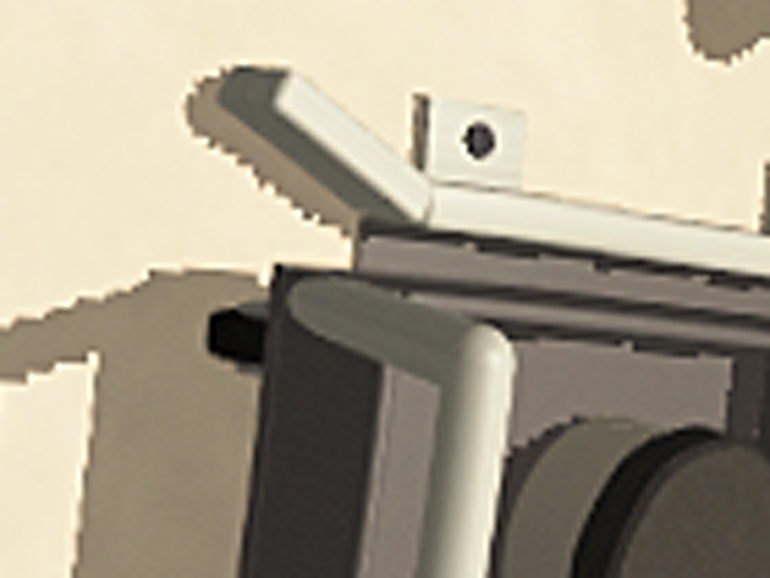

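Run:
```python
from h import *
a=cv2.cvtColor(cv2.imread('pics/top12.png'),6); b=cv2.cvtColor(cv2.imread('pics/top0.png'),6)
for v in (245,250,258,260,262,264,266,270,280): print(v,'now',a[v,214:236],'before',b[v,214:230])
for y in (.112,.116,.12,.1225,.125): print(y,prj('top',[[.4947,y,.07],[.4947,y,.068],[.4947,y,.052]])[:,0].round(2))
```

```text
245 now [131 131 132 131 132 132 131 131 131 131 125  78  71  75  80  78  77  86
 112 111 110 110] before [122 122 122 122 121 121 122 121 121 121 121 122 122 121 122 121]
250 now [132 132 132 131 131 132 132 132 128 114 122  69  72  79  83  82  80  96
 134 133 131 133] before [122 122 122 122 123 121 122 123 122 122 122 122 122 123 122 122]
258 now [113  99 112 134 123  51  53  54  56  85 116  66  72  81  84  81  83  97
 106  82  90  91] before [104  91 103 123 114  60  49  51  50  47  49  67  88 124 120  73]
260 now [137  88  74  77  66  55  57  56  60  90 113  65  72  81  83  81  98 134
 109  85  91  90] before [126  80  67  71  68  50  51  53  52  49  48  63  77  75  75  76]
262 now [145  82  77 107  89  56  59  57  62  93 115  68  71  82  83  80  98 138
 129  82  90  91] before [135  76  71 101  93  50  53  54  53  48  48  62  77  76  76  76]
264 now [141  90  81  97  75  57  57  56  69 107 110  67  72  82  83  81  98 138
 131 100  87  90] before [132  82  74  90  78  49  55  55  53  48  49  63  92 123  74  76]
266 now [122 108 128 133 107  51  54  54  73 118 106  67  73  83  83  82  79  96
 138 132 102  87] before [113 100 119 128 118  53  50  51  51  46  54  93 129 120  72  74]
270 now [135 135 135 135 135 136 137 137 137 126  87  69  73  84  83  82  81  97
 138 135 135 136] before [125 125 126 125 126 126 127 127 127 127 126 124 125 125 125 125]
280 now [137 136 136 136 136 136 137 132 119 127  76  90  93  97  96  95  94  92
  92  92  92  91] before [126 126 127 126 126 126 126 126 126 126 126 126 126 127 126 125]
0.112 [226.5  226.62 227.6 ]
0.116 [224.83 224.96 225.95]
0.12 [223.17 223.29 224.31]
0.1225 [222.12 222.26 223.29]
0.125 [221.08 221.22 222.26]
```

```bash
python3 -c "
from plant import ctrl
print(ctrl.get_obs()['clock'],ctrl.close_job())"
```

```text
the job is handed in; nothing more can be done
24.5 None
```

The caddy is parked straight in the bay, resting against the buffer, and the job is handed in at 24.5 s of the 54 s allowed. No verdict is reported.

- **Approach:** I gripped the caddy by its push bar and rolled it on its wheels. I turned it 17° onto the bay's axis over the first 80 mm, then rolled it straight for about 110 mm before the mouth.
- **Buffer:** I felt for the pad in 1 to 2 mm steps. I pushed until the wrist read 10.6 to 11.8 N. Less about 3.7 N of rolling drag, that is about 7 to 8 N on the pad, and I held it there for one second. I then eased back to about 1 N at the wrist and let go.

**Last checks:**
- **Position:** In the top picture the tray is parallel to the rails within a fraction of a degree. The front wall touches the pad, with any gap below the picture's resolution of about 1 mm, and the pad appears slightly pressed in.
- **Jar and other things:** The jar is upright in its tray. The stapler, glue stick and ink pad look unmoved, and the arm is clear of everything.
- **Castors:** After release I saw only the two rear castors, pointing straight back. The front left one looked straight before the bay. The front right one was never seen clearly, and I infer it from the straight run.
- **Disagreement:** The wrist camera placed both the caddy and the rails about 2 mm to the right of where I expected. I put this down to calibration, because the two agreed with each other.

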